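# Engage the transport lock of a shaker

### The job

The shaker is going to be carried to the cold room, so engage its transport lock. The platform's front slot has to be slid sideways into line under the lock pin; the sprung T-handle has to be pulled straight up out of its parking notch, turned clockwise (seen from above) until its bar lies parallel to the shaker's front, and allowed to drop there so that the pin goes fully down through the slot. Leave the dish lying on the platform and do not disturb the other things on the bench.

Things in the scene. Friction and masses are not known exactly. Their poses are not given: they have to be found in the camera images.
- shaker: Reciprocating shaker fixed to the bench: light grey housing 190 (x) x 250 (y) x 62 mm high, its front (dark panel, display, dial) facing -x, y to its left, z up. Origin at the centre of its underside. An aluminium platform 170 x 210 x 6 mm, top 80 mm above the bench, slides on it. The transport lock stands at the middle of the front; its vertical axis is at x = -74 mm, y = 0.
- crown (a point): Top centre of the lock's steel crown sleeve (35 mm diameter, 128 mm above the bench) on the lock's axis. It stands on an aluminium C bracket, 40 mm wide in y, x = -106 to -54 mm of the shaker, top 104 mm above the bench, that reaches over the platform's front edge. Axes parallel to the shaker's.
- platform (a joint): Sliding of the platform along the shaker's y axis, m, + to the shaker's left; range -0.036 to 0.036. At 0 its slot is exactly under the lock pin. It stays where it is left; about 1.5 N of friction. It can be moved by pinching or pushing a guard rail.
- rail_left (a point): Middle of the top bar of the platform's left guard rail, on the bar's axis; the bar is round steel, 10 mm thick, runs along the shaker's x for 124 mm (from 62 mm before to 62 mm behind this point), 128 mm above the bench and 48 mm above the platform's top. Moves with the platform, axes parallel to the shaker's.
- rail_right (a point): The same point of the right guard rail, 196 mm to the right of the left one.
- slot (a point): Middle of the slot in the platform's front edge, at the platform's top face: 13 mm wide in y, open to the front, through the 6 mm plate. Moves with the platform.
- lock_pin (a joint): Lift of the sprung pin and T-handle, m: 0 = fully down (locked), 0.014 = parked in the notch, above 0.020 = free to turn, 0.032 = upper stop. A spring pulls it down with 4 N at 0, 7.5 N parked, 12 N at the stop. If the slot is more than about 4 mm out of line, the pin lands on the platform and stays up at about 0.010.
- lock_knob (a joint): Turn of the T-handle, rad, + clockwise seen from above: 0 = parked, 1.2 = locking position (bar parallel to the shaker's front, that is along its y axis; the pin drops in here). Stops at -0.1 and 1.3. In the notches it has about 0.1 rad of play; it cannot be turned while it is down in a notch.
- handle (a point): Centre of the T-handle's black bar, on the lock's axis: 52 mm long, 12 mm thick, 22 mm high, on a 12 mm steel stem; 155 mm above the bench when locked, 169 mm parked. The bar's length lies along the shaker's y axis when locked, and 1.2 rad counter-clockwise from that (seen from above) when parked.
- pin_tip (a point): Lowest point of the lock pin's round nose, on the lock's axis; the pin is 10 mm thick. Parked it is 3 mm above the platform's top; locked, 5 mm below the underside of the plate.
- deck (a point): Centre of the platform's mat, on its top face, 82 mm above the bench. Moves with the platform.
- dish: Clear round culture dish with lid, 91 mm diameter, 16 mm high, lying loose on the platform's mat. Origin at the centre of its underside, z up.
- vial: Small clear vial with white cap, 29 mm diameter, 68 mm high, standing on the bench left of the shaker. A bystander. Origin at the centre of its underside.
- pen: Thin white pen, 145 mm long, lying on the bench right of the shaker. A bystander. Origin at the centre of its underside.
- dropper: Small dropper bottle with a green pointed cap, 34 mm diameter, 97 mm high, standing on the bench at the left. A bystander. Origin at the centre of its underside.
- timer: White digital timer lying on its back, 64 x 66 x 18 mm, on the bench at the left. A bystander. Origin at the centre of its underside.
- tip_box: Yellow pipette tip box with lid, 76 x 121 x 72 mm, on the bench at the right. A bystander. Origin at the centre of its underside.
- forceps: Steel forceps, 125 mm long, lying on the bench at the right. A bystander. Origin at the centre of its underside.

How it is judged:
By the outcome, as a careful person would: the job done as asked, in the order asked, and still so for the second after the job is handed in, with the robot touching nothing.
It also fails if it takes over 51 s, if anything falls off the work surface, if the arm or the gripper's body presses on something with over 40 N, if the wrist force passes 120 N, or if a joint passes its speed limit or range.

### The arm

A 6-joint arm with a two-finger parallel gripper is mounted at the origin on a cart in front of the work surface, level with it; the furniture and walls round the work are solid. World frame = base frame: x ahead of the robot, y to its left, z up, the work surface at z = 0. Lengths are in mm, angles in rad, forces in N, time in s.
With the tool pointing down it reaches from about 300 to 775 mm from the base axis. Payload 14.6 kg.
Tool frame: the origin (TCP) lies at the very end of the fingers, on their centre line; the grasp point (between the pads) lies 19 mm behind it; z points along the fingers, y is the line along which they close (so a half turn about z gives the same grasp; the last joint's range is limited). The gripper opens to 94 mm and grips with 3 to 60 N. Pads are 16 mm wide; open, the fingers measure 119 mm over their backs; the gripper's body (75 mm by 177 mm) begins 78 mm behind the grasp point.
Start: joints at [-1.34, 0.3, 1.521, -0, 1.321, -0.067], TCP at [161.373, -525.783, 205.446] pointing down, gripper open.
Joint ranges: [-3.03, 3.03], [-0.79, 2.21], [0.23, 2.52], [-1.04, 4.18], [0, 3.07], [-2.55, 2.55]. Speed limits (rad/s): [2.22, 2.22, 2.57, 3.14, 3.14, 3.14].

### API

Orientations are given as [roll, pitch, yaw] about the fixed x, y, z axes, in that order (R = Rz(yaw) Ry(pitch) Rx(roll)).
In Python, from workcell import manip gives the robot as it stands.
- The arm moves only by the tool jog_arm, never from a script. Its argument "commands" is a list of rows, each a list of 5 numbers: the finger opening in mm, from 0 to 94, then the shift along the tool's x, y, z in mm, then the turn about the tool's z in rad. In form: [[grip, x, y, z, turn], ...]. A call has 1 to 20 rows; each row is the pose to reach, as a shift and turn from the pose commanded when the call began, along the tool's axes at that moment; what a row does not reach only later rows make up. A row lasts 1/8 s, in which the tool goes at most 62.5 mm and 10.7 degrees, less where a joint would pass 70% of its speed; a pose out of reach is approached as far as the arm can. A call with a gripper value outside its range is refused whole. The fingers move at their own pace and stop on an object; the grip force is fixed at half the most. Time passes only in rows, so rows that repeat a pose let the fingers close. It gives the time, the measured TCP pose, the force, the opening and the grip force at its end, in the units of the state.
- manip.observe(): the state, without advancing time (a new reading comes with each control period).
- manip.read_camera(name): name is "scene" or "top" or "wrist"; returns (picture, depth): 384x512x3 uint8, red, green, blue; 384x512 float32, mm along the optical axis (not along the pixel's ray), 0 where there is no reading.
- manip.camera_info(name): a dict with "fx", "fy", "cx", "cy" (pixels), "extrinsics" (4x4, takes a point from camera to world coordinates). Camera axes: x right, y down, z forward; pixel columns grow to the right and rows downward; lengths in mm; the calibration is good to about 2 mm. A picture is of the moment at which its call begins: read the wrist's pose just before it. camera_info takes no time and is no camera call; for the wrist camera it gives the pose at the moment of the call.
- manip.sign_off(): hands the job in; it is judged then, once.
The state is a dict: "clock": time; "q": joint angles; "joint_vel": joint speeds; "tau": joint torques, N m; "tool_pos": TCP position; "tool_rot": TCP orientation; "contact_force": force on the tool from outside, world axes, zero at the start; "moment": the same for the moment, N m; "gripper_width": finger opening in mm; "grip_force": force on a finger pad.
Only numpy, scipy, OpenCV 4.12 (cv2) and the standard library are available. Lean on these libraries where they do the work, as an engineer would, in place of code of your own. Each camera call takes 0.05 s, during which the arm holds its last target. There are 200 camera calls.

## Working session

There is one attempt and no reset: what is moved stays moved. The work goes in short steps, Python scripts to look and compute and a tool call to move; the robot and the scene stay as the last step left them, time stands still between calls to the robot, and variables do not carry over. Pictures are saved under pics/ and viewed, at most 10 in all, crops included, and the job is handed in when it is done.

Besides the shell and the picture viewer there is one more tool, called after "Emit:" as name(argument=value, ...) on one line, values as JSON. jog_arm: Moves the arm, as the interface text tells. Its arguments: {"type":"object","properties":{"commands":{"type":"array","items":{"type":"array","items":{"type":"number"}}}},"required":["commands"]}

```bash
mkdir -p pics; python3 - <<'E'
from workcell import manip
import cv2,numpy as np
for n in("scene","top"):
    p,d=manip.read_camera(n); np.savez(f"pics/{n}0.npz",p=p,d=d,E=manip.camera_info(n)["extrinsics"],K=[manip.camera_info(n)[k] for k in("fx","fy","cx","cy")])
    cv2.imwrite(f"pics/{n}0.png",p[:,:,::-1]); print(n,manip.camera_info(n))
print(manip.observe())
E
```

```text
scene {'fx': 484.48037515058695, 'fy': 484.48037515058695, 'cx': 251.95037029219688, 'cy': 193.4139171937076, 'extrinsics': array([[ 8.86283785e-01, -3.24272976e-01,  3.30678225e-01,
         1.44242429e+00],
       [-4.62897833e-01, -6.43419495e-01,  6.09702345e-01,
        -9.74857695e+02],
       [ 1.50548230e-02, -6.93439536e-01, -7.20357524e-01,
         1.18306787e+03],
       [ 0.00000000e+00,  0.00000000e+00,  0.00000000e+00,
         1.00000000e+00]])}
top {'fx': 366.47979913969306, 'fy': 366.47979913969306, 'cx': 252.36961749993532, 'cy': 188.99024297727277, 'extrinsics': array([[ 2.18675271e-02, -9.99294866e-01,  3.05218218e-02,
         4.54368020e+02],
       [-9.99535210e-01, -2.12037798e-02,  2.19035097e-02,
        -4.97762398e+01],
       [-2.12408868e-02, -3.09866111e-02, -9.99294078e-01,
         1.09697963e+03],
       [ 0.00000000e+00,  0.00000000e+00,  0.00000000e+00,
         1.00000000e+00]])}
{'clock': 0.1, 'q': array([-1.33961012e+00,  3.00384651e-01,  1.52149257e+00, -4.28834314e-05,
        1.32071475e+00, -6.66195315e-02]), 'joint_vel': array([ 0.00131047, -0.00219201, -0.00081009, -0.00075773, -0.00268678,
        0.00150786]), 'tau': array([ 7.30574757e-04, -5.32645476e+01, -3.53283620e+01,  7.09515042e-02,
        2.35044683e-02, -4.26154634e-05]), 'tool_pos': array([ 161.30628054, -525.57409709,  204.97119796]), 'tool_rot': array([-3.14059279e+00, -2.50780194e-05,  2.97816356e-01]), 'contact_force': array([-0.2537284 ,  0.36917046,  0.35421849]), 'moment': array([-0.025059  ,  0.0213212 ,  0.00306904]), 'grip_force': 0.0, 'gripper_width': 93.94788456482718}
```

View pics/top0.png

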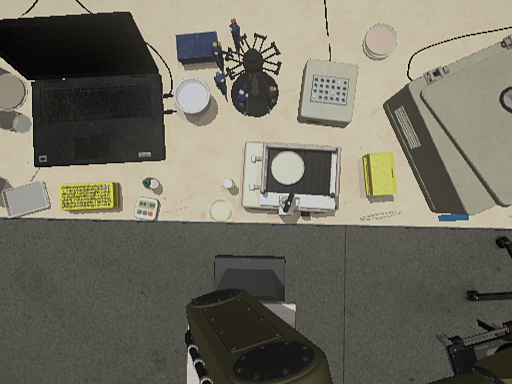

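View pics/scene0.png

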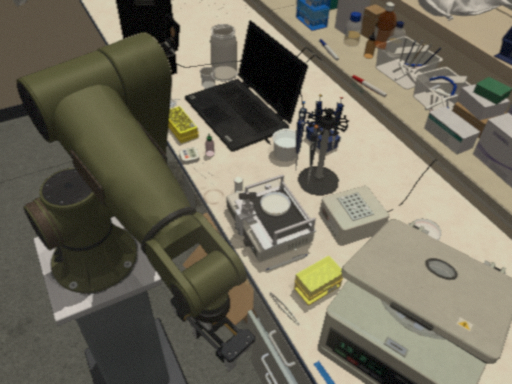

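The top view shows the shaker around (292,178), the lock handle at about (289,203), the dish at (288,168), and the guard rails at about x≈262 and x≈338. The platform is shifted to image right (−y). I'll zoom in and get coordinates.

```bash
cat > h.py <<'E'
import numpy as np
def load(f): 
    z=np.load(f); return z["p"],z["d"],z["E"],z["K"]
def pt(E,K,u,v,depth):
    return (E@np.array([(u-K[2])/K[0]*depth,(v-K[3])/K[1]*depth,depth,1]))[:3]
def plane(E,K,u,v,z):
    r=E[:3,:3]@np.array([(u-K[2])/K[0],(v-K[3])/K[1],1]); return E[:3,3]+r*(z-E[2,3])/r[2]
def cloud(d,E,K):
    v,u=np.mgrid[:d.shape[0],:d.shape[1]]
    P=np.stack([(u-K[2])/K[0]*d,(v-K[3])/K[1]*d,d],-1)
    return P@E[:3,:3].T+E[:3,3]
E
python3 - <<'E'
from h import *; import cv2
p,d,E,K=load("pics/top0.npz")
x0,y0=215,130
c=cv2.resize(p[y0:y0+100,x0:x0+140],None,fx=5.6,fy=5.6,interpolation=cv2.INTER_CUBIC)
cv2.imwrite("pics/topz.png",c[:,:,::-1])
P=cloud(d,E,K); sub=P[y0:y0+100,x0:x0+140]
for lo,hi in((58,66),(76,86),(98,108),(122,134),(140,190)):
    m=(sub[...,2]>lo)&(sub[...,2]<hi); q=sub[m]
    # restrict to shaker region
    q=q[(abs(q[:,1]+150)<160)]
    r=cv2.minAreaRect(q[:,:2].astype(np.float32)); print(lo,hi,len(q),r,np.median(q,0))
np.set_printoptions(precision=0,suppress=True,linewidth=250)
print(sub[60:85:1,60:90:2,2])
E
```

```text
58 66 1233 ((524.7261962890625, -122.20301055908203), (245.47262573242188, 188.74826049804688), 87.5096206665039) [514.79254459 -31.58666996  61.69406803]
76 86 3050 ((517.3907470703125, -139.7501220703125), (236.32119750976562, 190.2084503173828), 88.40733337402344) [ 508.77792863 -182.14364554   81.58374479]
98 108 579 ((512.4666137695312, -155.6844482421875), (186.9456787109375, 188.36631774902344), 88.25164794921875) [ 546.13058904 -123.38971774  100.54371627]
122 134 369 ((520.4012451171875, -153.70559692382812), (206.51844787597656, 170.71275329589844), 87.98493194580078) [ 526.70263561 -117.65407333  131.21045466]
140 190 102 ((451.934814453125, -120.4622802734375), (11.795247077941895, 50.21513748168945), 69.35855865478516) [ 451.75442038 -119.53724147  178.55944866]
[[ 81.  82.  80.  82.  84.  82.  82.  79.  79.  82.  80.  78.  81.  84.  83.]
 [ 85.  83.  79.  85.  83.  81.  83.  82.  85.  83.  80.  84.  82.  86.  83.]
 [ 83.  83.  80.  78.  85.  82.  81.  82.  82.  80.  86.  80.  84.  82.  81.]
 [ 81.  82.  79.  80.  82.  79.  84.  82. 176. 177.  75.  82.  83.  79.  81.]
 [
[... 936 characters left out ...]
 60.  61. 107. 107. 127. 174. 181. 177. 128. 103.  63.  61.  60.  81.  81.]
 [ 60.  62. 105. 106. 123. 176. 183. 127. 127. 104.  62.  61.  64.  64.  60.]
 [ 58.  63. 105. 101. 162. 180. 179. 132. 106. 104.  59.  62.  61.  65.  59.]
 [ 51.  53. 101. 105. 174. 180. 180. 104. 106. 105.  57.  64.  60.  56.  61.]
 [ -1.  -1. 107. 107. 176. 182. 177. 104. 105. 104.  56.  54.  49.  53.  59.]
 [ -1.  24. 104. 103. 105. 178. 177. 105. 108. 104.  -2.  -4.  -1.  42.  46.]
 [  1.   3. 104. 102. 106. 104. 104. 105. 103. 104.   2.   2.   1.  42.  48.]
 [  2.  -1. 107. 106. 105. 101. 102. 106. 103. 103.   1.   2.   3.  42.  47.]
 [  0.   2.  -0.  50.  -1.   0.  48. 102. 105.   1.  -0.  -1.   2.  42.  48.]]
```

View pics/topz.png

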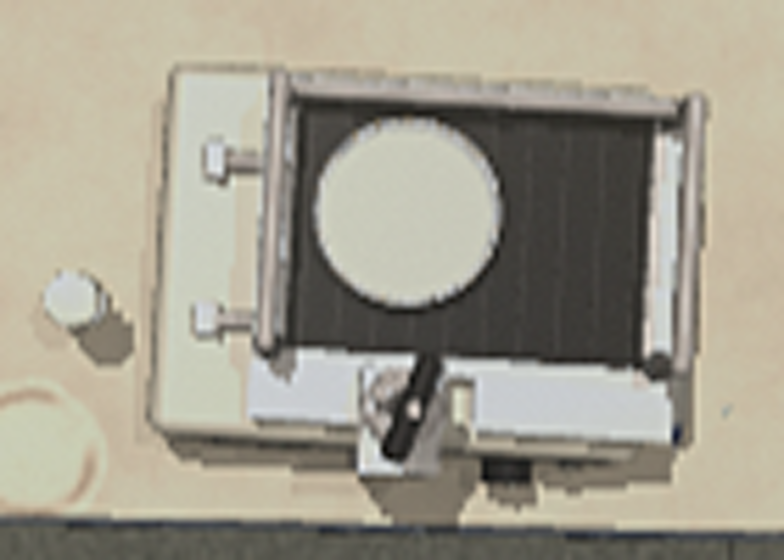

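The zoom shows the bar centre near full-image pixel (289,202), the slot to the right of the bracket at about (297.5,201), and the right rail near x≈338. The shaker's yaw is about −0.035 and the platform sits about −32 mm off. I'll measure the rails, slot and handle.

```bash
python3 - <<'E'
from h import *; import cv2
np.set_printoptions(precision=1,suppress=True)
p,d,E,K=load("pics/top0.npz"); P=cloud(d,E,K)
m=(P[...,2]>118)&(P[...,2]<138)&(P[...,0]>440)&(P[...,0]<600)
for lo,hi in((-275,-230),(-75,-35)):
    q=P[m&(P[...,1]>lo)&(P[...,1]<hi)]; q=q[(q[:,0]>450)]
    f=cv2.fitLine(q[:,:2].astype(np.float32),cv2.DIST_HUBER,0,.01,.01).ravel()
    print(len(q),np.median(q,0),q.min(0),q.max(0),"ang",np.degrees(np.arctan(f[1]/f[0])),"centre x=525: y",f[3]+(525-f[2])*f[1]/f[0])
print("slot",plane(E,K,297.5,201.5,80),"axis dot",plane(E,K,215+413/5.6,130+408/5.6,182))
# depth heights of surroundings right/around
for n,(a,b,c,e) in dict(centri=(385,150,440,215),rack=(225,40,290,110)).items():
    q=P[b:e,a:c].reshape(-1,3); print(n,q.min(0),q.max(0))
E
```

```text
196 [ 533.3 -250.9  131.9] [ 470.2 -258.5  119.3] [ 599.9 -245.   137.8] ang -2.140526 centre x=525: y -250.58965
173 [540.2 -56.1 131.8] [479.  -62.6 124.2] [598.5 -50.5 136.5] ang -2.1561365 centre x=525: y -55.531578
slot [ 453.5 -153.1   80. ] axis dot [ 449.7 -121.1  182. ]
centri [ 422.1 -581.2   -5.7] [ 613.7  -49.8 1097. ]
rack [ 454.4 -130.8   -7.2] [ 943.4   67.5 1097. ]
```

Emit:
jog_arm(commands=[[50,0,0,-25,0],[50,431,-155,-25,0.335],[50,431,-155,-25,0.335],[50,431,-155,-25,0.335],[50,431,-155,-25,0.335],[50,431,-155,-25,0.335],[50,431,-155,-25,0.335],[50,431,-155,-25,0.335],[50,431,-155,-25,0.335],[50,431,-155,-25,0.335],[50,431,-155,-25,0.335],[50,431,-155,-25,0.335],[50,431,-155,-25,0.335]])

```text
clock: 1.72
tool_pos: [527.4, -251.8, 230.6]
tool_rot: [3.141, -0.0, -0.038]
contact_force: [-1.0, 0.2, 0.5]
gripper_width: 50.0
grip_force: 0.0
```

```bash
python3 - <<'E'
from workcell import manip
import cv2,numpy as np
i=manip.camera_info("wrist"); o=manip.observe()
p,d=manip.read_camera("wrist"); np.savez("pics/w1.npz",p=p,d=d,E=i["extrinsics"],K=[i[k] for k in("fx","fy","cx","cy")])
cv2.imwrite("pics/w1.png",p[:,:,::-1]); print(i["extrinsics"].round(3),o["tool_pos"],o["tool_rot"],o["clock"],o["q"])
E
```

```text
[[-3.90000e-02 -9.63000e-01 -2.68000e-01  6.05995e+02]
 [-9.99000e-01  3.70000e-02  1.00000e-02 -2.54666e+02]
 [ 0.00000e+00  2.68000e-01 -9.63000e-01  4.10095e+02]
 [ 0.00000e+00  0.00000e+00  0.00000e+00  1.00000e+00]] [ 527.41752994 -251.78909006  230.64817145] [ 3.14145104e+00 -2.16036698e-04 -3.83375278e-02] 1.725 [-5.08056760e-01  3.59770473e-01  1.38318952e+00 -2.89231332e-05
  1.39837592e+00  1.10108207e+00]
```

View pics/w1.png

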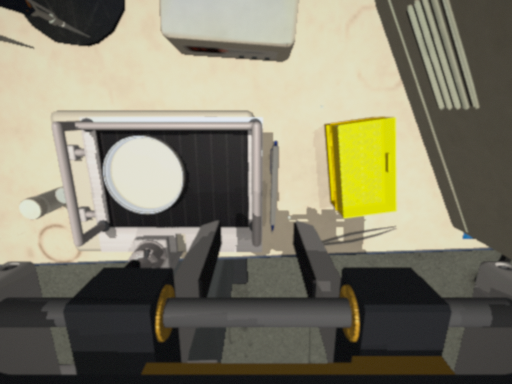

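The wrist view shows the right rail at about (256,180), lying between the fingertips at (212,225) and (303,225). The lock is at (150,250) and the pen lies at (275,185) on the bench. I'll measure from the depth.

```bash
python3 - <<'E'
from h import *; import cv2
np.set_printoptions(precision=1,suppress=True)
p,d,E,K=load("pics/w1.npz"); P=cloud(d,E,K); z=P[...,2]
m=(d>0)&(z>118)&(z<138)&(P[...,0]>480)&(P[...,0]<585)
for lo,hi in((-275,-235),(-75,-35)):
    q=P[m&(P[...,1]>lo)&(P[...,1]<hi)]
    f=cv2.fitLine(q[:,:2].astype(np.float32),cv2.DIST_HUBER,0,.01,.01).ravel()
    print(len(q),q.min(0),q.max(0),np.median(q,0),"ang",np.degrees(np.arctan(f[1]/f[0])),"y at 525",f[3]+(525-f[2])*f[1]/f[0])
q=P[(d>0)&(z>150)&(z<190)&(abs(P[...,0]-450)<45)&(abs(P[...,1]+120)<45)]
if len(q): print("handle",len(q),np.median(q,0),cv2.minAreaRect(q[:,:2].astype(np.float32)))
q=P[(d>0)&(z>120)&(z<134)&(abs(P[...,0]-450)<30)&(abs(P[...,1]+120)<30)]
if len(q): print("crown",len(q),q.min(0),q.max(0))
c=cv2.resize(p[215:275,100:220],None,fx=6,fy=6,interpolation=cv2.INTER_CUBIC); cv2.imwrite("pics/w1z.png",c[:,:,::-1])
# housing left & right edges at top z 62
q=P[(d>0)&(z>57)&(z<66)&(P[...,0]>430)&(P[...,0]<625)]; print("housing",len(q),cv2.minAreaRect(q[:,:2].astype(np.float32)))
E
```

```text
910 [ 480.1 -256.9  127.4] [ 584.7 -244.5  134.6] [ 536.9 -250.9  132.2] ang -2.188628 y at 525 -250.66782
1140 [480.1 -62.5 118.4] [584.9 -48.8 135. ] [535.1 -57.3 131.8] ang -2.1688411 y at 525 -57.171146
handle 93 [ 473.9 -129.2  167.3] ((472.7148132324219, -129.25469970703125), (10.99311637878418, 4.025583267211914), 54.6856689453125)
crown 383 [ 443.6 -136.3  120. ] [ 467.9 -103.2  134. ]
housing 3849 ((528.1781005859375, -247.35696411132812), (607.0162353515625, 194.07679748535156), 89.90968322753906)
```

View pics/w1z.png

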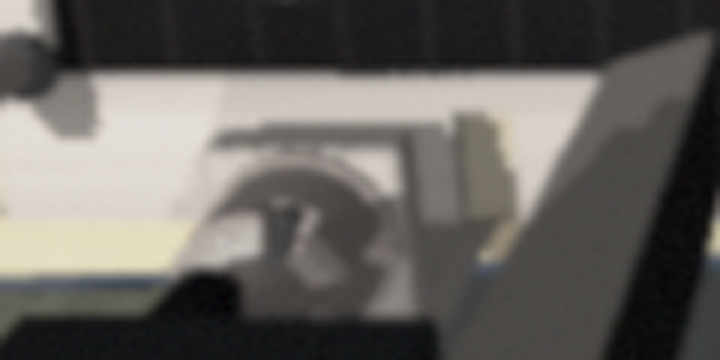

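Emit:
jog_arm(commands=[[50,0,-1,60,0],[50,0,-1,110,0],[50,0,-1,123,0],[50,0,-1,123,0],[50,0,-1,123,0],[0,0,-1,123,0],[0,0,-1,123,0],[0,0,-1,123,0],[0,0,-1,123,0],[0,0,-1,123,0],[0,0,-1,123,0]])

```text
clock: 3.15
tool_pos: [528.0, -250.2, 107.5]
tool_rot: [3.141, -0.0, -0.037]
contact_force: [-0.6, -0.3, 0.2]
gripper_width: 9.3
grip_force: 30.0
```

Emit:
jog_arm(commands=[[0,0,-3,0,0],[0,0,-7,0,0],[0,0,-11,0,0],[0,0,-15,0,0],[0,0,-19,0,0],[0,0,-23,0,0],[0,0,-27,0,0],[0,0,-29.5,0,0],[0,0,-30.5,0,0],[0,0,-30.5,0,0],[0,0,-30.5,0,0]])

```text
clock: 4.53
tool_pos: [529.2, -219.5, 107.5]
tool_rot: [-3.141, -0.0, -0.037]
contact_force: [2.0, 1.3, 1.9]
gripper_width: 8.9
grip_force: 30.0
```

```bash
cat > snap.py <<'E'
import sys,cv2,numpy as np
from workcell import manip
for s in sys.argv[2:]:
    i=manip.camera_info(s); p,d=manip.read_camera(s)
    np.savez(f"pics/{s}{sys.argv[1]}.npz",p=p,d=d,E=i["extrinsics"],K=[i[k] for k in("fx","fy","cx","cy")])
    cv2.imwrite(f"pics/{s}{sys.argv[1]}.png",p[:,:,::-1])
o=manip.observe(); print(o["tool_pos"].round(1),o["tool_rot"].round(3),o["clock"],o["q"].round(2),o["contact_force"].round(1))
E
python3 snap.py 2 wrist top scene; python3 - <<'E'
from h import *; import cv2
np.set_printoptions(precision=1,suppress=True)
for n in("wrist2","top2"):
    p,d,E,K=load(f"pics/{n}.npz"); P=cloud(d,E,K); z=P[...,2]
    m=(d>0)&(z>118)&(z<138)&(P[...,0]>490)&(P[...,0]<585)
    for lo,hi in((-235,-205),(-45,-5)):
        q=P[m&(P[...,1]>lo)&(P[...,1]<hi)]
        if len(q)<20: continue
        f=cv2.fitLine(q[:,:2].astype(np.float32),cv2.DIST_HUBER,0,.01,.01).ravel()
        print(n,len(q),np.median(q,0),"y at 525",f[3]+(525-f[2])*f[1]/f[0])
    q=P[(d>0)&(z>122)&(z<134)&(abs(P[...,0]-450)<25)&(abs(P[...,1]+120)<25)]
    if len(q): print("crown",len(q),q.min(0),q.max(0))
    q=P[(d>0)&(z>57)&(z<66)&(abs(P[...,0]-525)<60)&(P[...,1]>-70)&(P[...,1]<30)]; 
    if len(q): print("housing left edge",q[:,1].max())
p,d,E,K=load("pics/top2.npz")
c=cv2.resize(p[150:220,240:350],None,fx=7,fy=7,interpolation=cv2.INTER_CUBIC); cv2.imwrite("pics/top2z.png",c[:,:,::-1])
E
```

```text
[ 529.1 -219.6  107.5] [-3.141 -0.    -0.037] 4.675 [-0.46  0.45  1.56  0.    1.14  1.15] [1.9 2.  1.9]
wrist2 2681 [ 539.6 -219.7  132.2] y at 525 -219.01837
crown 1261 [ 440.2 -136.6  122. ] [ 468.9 -102.2  134. ]
top2 136 [537.9 -24.3 132.1] y at 525 -23.757906
crown 50 [ 435.9 -136.5  123.1] [ 467.4 -104.7  131.8]
housing left edge 2.3943430237804577
```

View pics/wrist2.png

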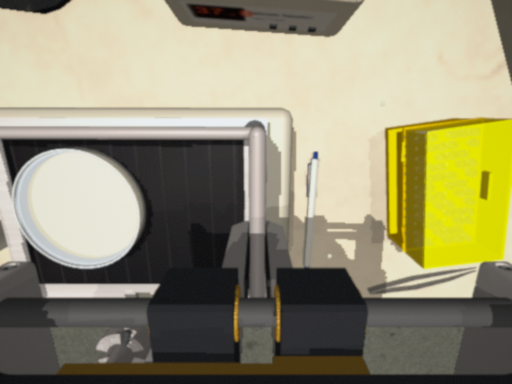

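The rail is gripped at about x≈257 and the dish has stayed put at (80,208). I'll check the housing's edges as an independent reference for zero.

```bash
python3 - <<'E'
from h import *; import cv2
for n in("wrist2","wrist1","top2","top0"):
    f={"wrist1":"w1"}.get(n,n); p,d,E,K=load(f"pics/{f}.npz"); P=cloud(d,E,K); z=P[...,2]
    for side,lo,hi in(("R",-270,-225),("L",-25,25)):
        out=[]
        for x in range(485,600,5):
            m=(d>0)&(z>55)&(z<68)&(abs(P[...,0]-x)<2.5)&(P[...,1]>lo)&(P[...,1]<hi)
            if m.sum()>2: y=P[...,1][m]; out.append((y.min() if side=="R" else y.max())+.0377*(x-525))
        if out: print(n,side,len(out),np.round(np.median(out),1),np.round(np.std(out),1))
    # crown arc circle fit: crown top rim pixels
    m=(d>0)&(z>123)&(z<133)&(abs(P[...,0]-450)<22)&(abs(P[...,1]+120)<22); q=P[m][:,:2].astype(np.float32)
    if len(q)>5: print(n,"crown circle",cv2.minEnclosingCircle(q))
    m=(d>0)&(z>99)&(z<109)&(abs(P[...,0]-435)<30)&(abs(P[...,1]+120)<26); q=P[m][:,1]
    if len(q)>20: print(n,"bracket y",q.min(),q.max())
E
```

```text
wrist2 R 20 -246.4 0.4
wrist2 crown circle ((451.10760498046875, -119.405517578125), 18.12757110595703)
wrist2 bracket y -129.37425594193473 -123.59122522718894
wrist1 L 17 -15.8 0.5
wrist1 crown circle ((451.244384765625, -119.5978012084961), 17.46417236328125)
wrist1 bracket y -139.9440055253737 -100.16005514092654
top2 L 23 -0.8 0.9
top2 crown circle ((451.80596923828125, -120.22319030761719), 17.25151252746582)
top2 bracket y -139.03977977014296 -100.73534007809738
top0 L 23 -0.5 1.0
top0 crown circle ((451.74786376953125, -120.26856994628906), 17.302215576171875)
top0 bracket y -139.23790744844626 -100.75261745977537
```

Emit:
jog_arm(commands=[[0,0,0.7,0,0],[0,0,0.7,0,0],[0,0,0.7,0,0],[40,0,0.7,0,0],[40,0,0.7,0,0],[40,0,0.7,0,0],[40,0,0.7,0,0],[40,0,0.7,-60,0],[40,0,0.7,-120,0],[40,0,0.7,-130,0],[40,-81,-96.6,-130,-0.7],[40,-81,-96.6,-130,-1.4],[40,-81,-96.6,-130,-1.4],[40,-81,-96.6,-130,-1.4],[40,-81,-96.6,-130,-1.4],[40,-81,-96.6,-130,-1.4],[40,-81,-96.6,-130,-1.4],[40,-81,-96.6,-130,-1.4],[40,-81,-96.6,-130,-1.4],[40,-81,-96.6,-130,-1.4]])

```text
clock: 7.18
tool_pos: [451.6, -120.1, 237.1]
tool_rot: [-3.141, -0.0, 1.361]
contact_force: [0.2, 0.2, -0.5]
gripper_width: 40.1
grip_force: 0.0
```

Emit:
jog_arm(commands=[[40,0,0,0,-1.386],[40,0,0,0,-1.386],[40,0,0,0,-1.386],[40,0,0,0,-1.386],[40,0,0,0,-1.386],[40,0,0,0,-1.386],[40,0,0,0,-1.386],[40,0,0,0,-1.386],[40,0,0,0,-1.386],[40,0,0,0,-1.386]])

```text
clock: 8.43
tool_pos: [451.7, -120.1, 237.4]
tool_rot: [3.142, -0.0, 2.746]
contact_force: [0.5, 0.5, 0.6]
gripper_width: 39.9
grip_force: 0.0
```

```bash
python3 snap.py 3 wrist; python3 - <<'E'
from h import *; import cv2
np.set_printoptions(precision=1,suppress=True)
p,d,E,K=load("pics/wrist3.npz"); P=cloud(d,E,K); z=P[...,2]
m=(d>0)&(z>174)&(z<186)&(abs(P[...,0]-451)<40)&(abs(P[...,1]+120)<40)&(p.max(2)<90)
q=P[m]; print(len(q),np.median(q,0) if len(q) else 0,cv2.minAreaRect(q[:,:2].astype(np.float32)) if len(q) else 0)
m=(d>0)&(z>118)&(z<138)&(P[...,0]>500)&(P[...,0]<585)
for lo,hi in((-235,-205),(-45,-5)):
    q=P[m&(P[...,1]>lo)&(P[...,1]<hi)]
    if len(q)<20: continue
    f=cv2.fitLine(q[:,:2].astype(np.float32),cv2.DIST_HUBER,0,.01,.01).ravel()
    print(len(q),"y at 525",f[3]+(525-f[2])*f[1]/f[0])
E
```

```text
[ 451.7 -120.1  237.4] [ 3.142 -0.     2.747] 8.475 [-0.34  0.09  1.7   0.    1.36 -1.51] [0.  0.3 0.1]
615 [ 445.4 -119.   179. ] ((448.46051025390625, -119.83639526367188), (11.734484672546387, 50.81538772583008), 67.55740356445312)
653 y at 525 -25.523691
```

View pics/wrist3.png

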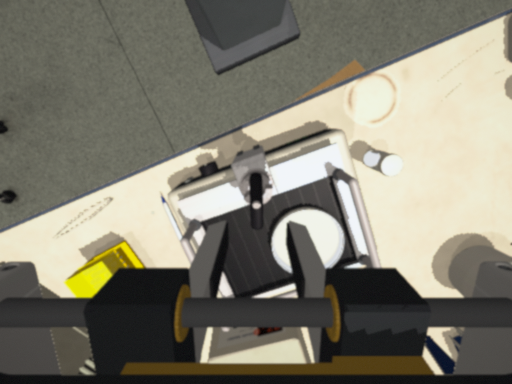

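The bar is centred between the fingertips: bar at (256,200), tips at (225,228) and (290,228). Now I'll lower and grip.

Emit:
jog_arm(commands=[[40,0,0,50,0],[40,0,0,80,0],[40,0,0,88,0],[40,0,0,88,0],[40,0,0,88,0],[0,0,0,88,0],[0,0,0,88,0],[0,0,0,88,0],[0,0,0,88,0],[0,0,0,88,0],[0,0,0,88,0]])

```text
clock: 9.85
tool_pos: [451.7, -120.4, 149.6]
tool_rot: [-3.141, 0.0, 2.749]
contact_force: [-2.6, -4.9, 2.0]
gripper_width: 12.2
grip_force: 30.0
```

Emit:
jog_arm(commands=[[0,0,0,-3,0],[0,0,0,-6,0],[0,0,0,-9,0],[0,0,0,-12,0],[0,0,0,-12,0],[0,0,0,-12,0]])

```text
clock: 10.6
tool_pos: [451.4, -120.3, 160.4]
tool_rot: [-3.141, -0.001, 2.749]
contact_force: [2.2, -6.4, -11.3]
gripper_width: 11.8
grip_force: 30.0
```

Emit:
jog_arm(commands=[[0,0,0,0,0.15],[0,0,0,0,0.3],[0,0,0,0,0.45],[0,0,0,0,0.6],[0,0,0,0,0.75],[0,0,0,0,0.9],[0,0,0,0,1.05],[0,0,0,0,1.15],[0,0,0,0,1.216],[0,0,0,0,1.216],[0,0,0,0,1.216]])

```text
clock: 11.98
tool_pos: [449.8, -121.2, 159.8]
tool_rot: [-3.136, 0.002, 1.532]
contact_force: [-9.9, -14.9, -11.5]
gripper_width: 12.0
grip_force: 30.0
```

Emit:
jog_arm(commands=[[0,-0.8,-1.5,0,0],[0,-1.5,-2.5,0,0],[0,-1.5,-2.5,3,0],[0,-1.5,-2.5,6,0],[0,-1.5,-2.5,9,0],[0,-1.5,-2.5,12,0],[0,-1.5,-2.5,12,0]])

```text
clock: 12.85
tool_pos: [449.0, -121.9, 148.5]
tool_rot: [-3.141, 0.0, 1.533]
contact_force: [1.1, -7.4, -9.2]
gripper_width: 11.9
grip_force: 30.0
```

Emit:
jog_arm(commands=[[0,-0.7,0,3,0],[0,-0.7,0,6,0],[0,-0.7,0,9,0],[0,-0.7,0,12,0],[0,-0.7,0,12,0],[0,-0.7,0,12,0]])

```text
clock: 13.6
tool_pos: [449.1, -122.2, 137.5]
tool_rot: [-3.141, -0.0, 1.533]
contact_force: [0.1, -2.6, -5.4]
gripper_width: 12.1
grip_force: 30.0
```

Emit:
jog_arm(commands=[[40,0,0,0,0],[40,0,0,0,0],[40,0,0,0,0],[40,0,0,0,0],[40,0,0,-40,0],[40,0,0,-90,0],[40,0,0,-110,0],[40,0,0,-110,0],[40,0,0,-110,0]])

```text
clock: 14.72
tool_pos: [448.8, -122.1, 246.3]
tool_rot: [-3.14, -0.001, 1.533]
contact_force: [-0.1, -0.5, -0.5]
gripper_width: 40.0
grip_force: 0.0
```

```bash
python3 snap.py 4 wrist top; python3 - <<'E'
from h import *; import cv2
np.set_printoptions(precision=1,suppress=True)
for n in("wrist4","top4"):
    p,d,E,K=load(f"pics/{n}.npz"); P=cloud(d,E,K); z=P[...,2]
    m=(d>0)&(z>145)&(z<190)&(abs(P[...,0]-450)<35)&(abs(P[...,1]+120)<35)&(p.max(2)<90)
    q=P[m]; print(n,len(q), (np.median(q,0),cv2.minAreaRect(q[:,:2].astype(np.float32))) if len(q) else 0)
E
```

```text
[ 448.8 -122.1  246.2] [-3.140e+00 -1.000e-03  1.533e+00] 14.825 [-0.34  0.08  1.69 -0.    1.38 -0.31] [-0.2 -0.3 -0.9]
wrist4 523 (array([ 449. , -114.1,  165.3]), ((448.818359375, -118.87332916259766), (51.104549407958984, 10.936664581298828), 87.88970184326172))
top4 0 0
```

View pics/wrist4.png

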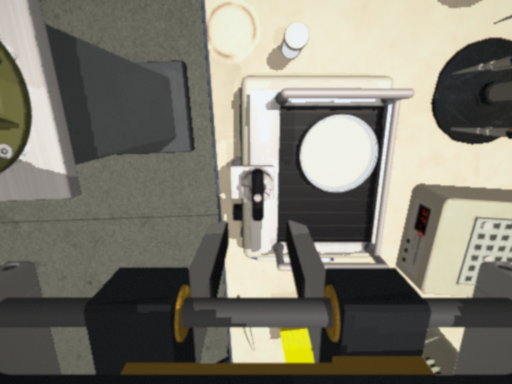

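The bar at (258,195) lies parallel to the front (87.9°). Its top is at 165 mm, against 166 expected when locked, and the dish is on the mat at (338,152). The gripper is clear, so I'll hand in.

```bash
python3 -c "from workcell import manip; print(manip.sign_off())"
```

```text
the job is handed in; nothing more can be done
None
```

The transport lock is engaged and the job is handed in: the slot was slid into line, then the handle was lifted, turned and lowered, with the pin measuring fully down (bar top 165 mm, 166 expected), the dish still on the platform and nothing else touched.

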